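# Stand the stepped shaft on end on the inspection plate

### The arm

A 7-joint arm with a two-finger parallel gripper is mounted at the origin on a cart in front of the work surface, level with it; the furniture and walls round the work are solid. World frame = base frame: x ahead of the robot, y to its left, z up, the work surface at z = 0. Lengths are in m, angles in rad, forces in N, time in s.
With the tool pointing down it reaches from about 0.4 to 0.875 m from the base axis. Payload 19.3 kg.
Tool frame: the origin (TCP) lies midway between the tips of the shut fingers; the grasp point (between the pads) lies 19 mm behind it; z points along the fingers, y is the direction in which the jaws open and shut (so a half turn about z gives the same grasp; the last joint's range is limited). The gripper opens to 85 mm and grips with 20 to 120 N. Pads are 22 mm wide; open, the fingers measure 114 mm over their backs; the gripper's body (76 mm by 85 mm) begins 54 mm behind the grasp point. The pads swing forward as they close: fully open they stand 13 mm farther back than shut.
Start: joints at [-1.365, 0.521, -0.036, 1.599, 0.021, 1.021, -0.113], TCP at [0.17, 0.601, 0.202] pointing down, gripper open.
Joint ranges: [-2.91, 2.91], [-0.3, 2.13], [-1.5, 1.42], [0.17, 2.43], [-1.26, 4.41], [0.16, 1.93], [-2.52, 2.52]. Speed limits (rad/s): [1.89, 1.89, 2.39, 2.39, 3.01, 3.01, 3.01].

### API

Orientations are given as a unit quaternion [x, y, z, w].
In Python, from rig import arm gives the robot as it stands.
- The arm moves only by the shell command python3 -m jog 'ROWS' [OPENING] [FORCE]. ROWS is JSON, a list of rows, each a list of 4 numbers: the shift along the tool's x, y, z in cm, then the turn about the tool's z in rad. In form: [[x, y, z, yaw], ...]. A call has 1 to 20 rows; each row is the pose to reach, as a shift and turn from the pose commanded when the call began, along the tool's axes at that moment; what a row does not reach only later rows make up. A row lasts 1/10 s, in which the tool goes at most 50 mm and 8.59 degrees, less where a joint would pass 70% of its speed; a pose out of reach is approached as far as the arm can. A call with a gripper value outside its range is refused whole. OPENING is the opening, from 0 (shut) to 1 (fully open), set as the call begins (- or left out, the last holds). The fingers move at their own pace and stop on an object; FORCE is the grip in N (left out, the last holds). Time passes only in rows, so rows that repeat a pose let the fingers close. It gives the time, the measured TCP pose, the force and the opening at its end, in the units of the state.
- arm.observe(): the state, without advancing time (a new reading comes with each control period).
- arm.grab_frame(name): name is "side" or "top" or "wrist"; returns the picture (480x640x3 uint8, red, green, blue); there is no depth.
- arm.calibration(name): a dict with "vfov" (degrees; the focal length in pixels is half the picture's height over the tangent of half this angle, whatever the lens; pixels are square), "cx", "cy" (the principal point, pixels), "eye" and "orientation" of the camera in the world. Camera axes: x right, y down, z forward; pixel columns grow to the right and rows downward; lengths in m; the calibration is good to about 2 mm. A picture is of the moment at which its call begins: read the wrist's pose just before it. calibration takes no time and is no camera call; for the wrist camera it gives the pose at the moment of the call.
- arm.close_job(): hands the job in, once; it reports no verdict.
The state is a dict: "time": time; "joint_positions": joint angles; "dq": joint speeds; "effort": joint torques, N m; "position": TCP position; "tcp_rot": TCP orientation; "ft_force": force on the tool from outside, world axes, zero at the start; "ft_torque": the same for the moment, N m; "opening": finger opening in m.
Only numpy, scipy, OpenCV 4.12 (cv2) and the standard library are available. Lean on these libraries where they do the work, as an engineer would, in place of code of your own. Each camera call takes 0.05 s, during which the arm holds its last target.

### The job

Take the stepped steel shaft (not the thin plug gauge) out of its sloping rest and stand it upright on its lower, thicker end inside the brass ring on the round plate. Set it right down before you let go, then take the hand off and watch for two seconds that it stands by itself without a wobble. Leave the plug gauge lying in its own rest.

Things in the scene. Friction and masses are not known exactly. Their poses are not given: they have to be found in the camera images.
- shaft: loose turned shaft of bare steel, round, 105 mm long, about 0.2 kg: 24 mm diameter from 35 to 74 mm above its thick end, 19 mm at the thick end (-y), 16 mm at the thin end (+y). Long axis along its own y. Origin half-way along, on the skin: the shaft's middle is at (0, 0, +12 mm) in its own frame. Starts leaning back in rest_a, axis 55 degrees above level, thick end down, middle 75 mm above the table
- shaft_foot (a point): centre of the flat 19 mm face at the shaft's thick end, on which it shall stand; the shaft's middle is 52 mm from it along the shaft's +y
- rest_a: fixed blue sloping rest of the shaft on a 120x60x8 mm dark base (origin: centre of underside); the slope rises to its +x, within 25 degrees of world +x. Holds the shaft by V saddles 30 mm wide at 12 and 90 mm from its thick end, and a 22 mm wide stop below; between the saddles the shaft is free at both sides and above, over a 10 mm wide rib. The shaft lifts straight up out of it
- plate: fixed round dark steel plate, 100 mm diameter, 14 mm high, with a brass ring of 52 mm diameter let in round its centre. Origin at the centre of its underside: the flat top is 14 mm above the origin
- plug: loose plug gauge, a thin rod 96 mm long, 13 mm diameter, with a red band, leaning in a second rest like rest_a; to be left alone. Origin half-way along, on its skin; length along its own y axis

How it is judged:
By the outcome, as a careful person would: the job done as asked, in the order asked, and still so for the second after the job is handed in, with the robot touching nothing.
It also fails if it takes over 48 s, if anything falls off the work surface, if the arm or the gripper's body presses on something with over 40 N, if the wrist force passes 120 N, or if a joint passes its speed limit or range.

## Working session

There is one attempt and no reset: what is moved stays moved. The work goes in short steps, Python scripts to look and compute and a shell command to move; the robot and the scene stay as the last step left them, time stands still between calls to the robot, and variables do not carry over. Pictures are saved under pics/ and viewed, and the job is handed in when it is done.

```bash
ls; mkdir -p pics
python3 - <<'E'
from rig import arm
import cv2
s=arm.observe(); print({k:(v if not hasattr(v,'__len__') else [round(float(x),4) for x in v]) for k,v in s.items()})
for n in ("side","top","wrist"):
    print(n,arm.calibration(n)); cv2.imwrite(f"pics/{n}0.png",arm.grab_frame(n)[:,:,::-1])
E
```

```text
pics
{'time': 0.0, 'joint_positions': [-1.3652, 0.522, -0.0363, 1.6, 0.0212, 1.0211, -0.1128], 'dq': [0.0013, 0.0002, 0.0, 0.0009, 0.0001, -0.0002, -0.0002], 'effort': [0.001, -92.7113, 1.9808, -36.9916, 0.0179, 0.0085, -0.0], 'position': [0.1701, 0.601, 0.201], 'tcp_rot': [0.1375, 0.9905, -0.0006, -0.0], 'ft_force': [-0.5017, 0.7889, 0.7476], 'ft_torque': [-0.0409, 0.0293, 0.0387], 'opening': 0.08571337749187057}
side {'vfov': 45.30524300486795, 'cx': 321.8980440103852, 'cy': 241.49122197260786, 'eye': array([ 0.05504277, -0.79297201,  0.84478051]), 'orientation': array([ 0.87182081, -0.24948957,  0.11462575, -0.4056407 ])}
top {'vfov': 50.079978503063195, 'cx': 328.7343922753476, 'cy': 244.29968663737333, 'eye': array([ 0.35442587, -0.02644316,  1.4233938 ]), 'orientation': array([-0.69880779,  0.71125607, -0.049243  ,  0.05794487])}
wrist {'vfov': 69.17856121251563, 'cx': 320.5371633306854, 'cy': 237.19095915489314, 'eye': array([0.10071707, 0.62093193, 0.37226997]), 'orientation': array([0.78943896, 0.5968887 , 0.08611166, 0.11443245])}
```

View pics/side0.png

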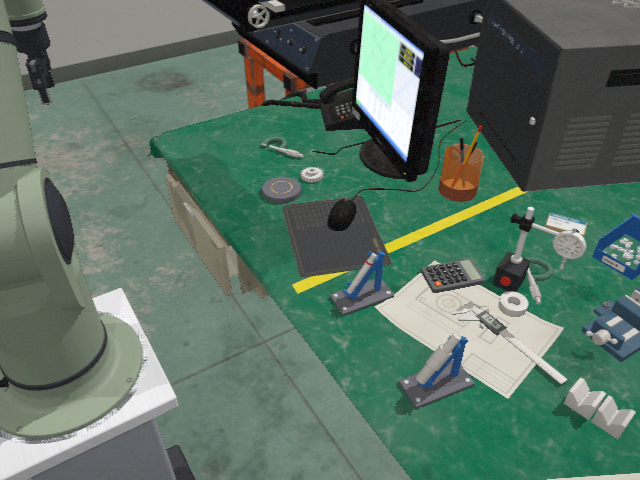

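View pics/top0.png

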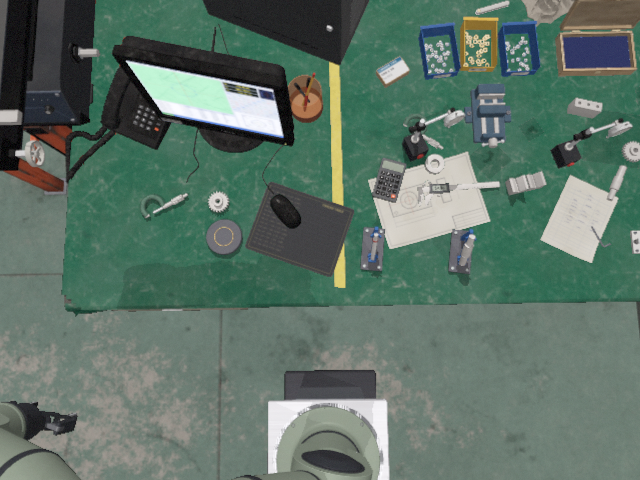

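View pics/wrist0.png

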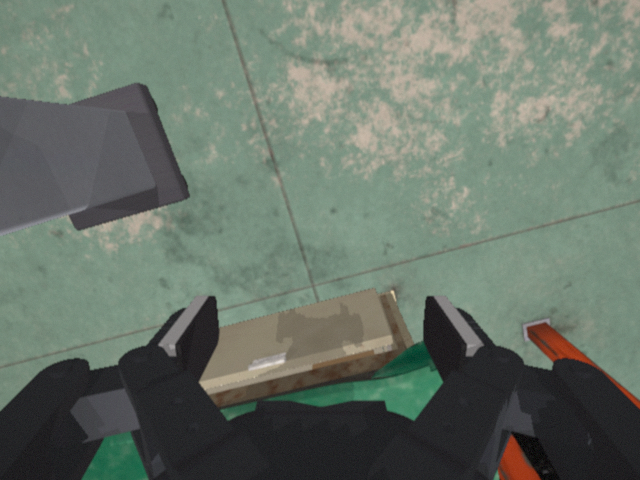

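The top view shows the plate at about (224,237). Rest_a, with the thick grey shaft, is at about (463,250). The plug, thin with a red band, is at about (373,248). I'll zoom in to measure.

```bash
cat > h.py <<'E'
import numpy as np, cv2
from scipy.spatial.transform import Rotation as R
def ray(cal,u,v):
    f=240/np.tan(np.radians(cal['vfov']/2))
    d=R.from_quat(cal['orientation']).apply([(u-cal['cx'])/f,(v-cal['cy'])/f,1.]); return np.array(cal['eye']),d/np.linalg.norm(d)
def onz(cal,u,v,z):
    e,d=ray(cal,u,v); return e+d*(z-e[2])/d[2]
def tri(c1,p1,c2,p2):
    e1,d1=ray(c1,*p1);e2,d2=ray(c2,*p2)
    t=np.linalg.lstsq(np.c_[d1,-d2],e2-e1,rcond=None)[0]
    a=e1+d1*t[0];b=e2+d2*t[1]; return (a+b)/2,np.linalg.norm(a-b)
def proj(cal,P):
    f=240/np.tan(np.radians(cal['vfov']/2)); q=R.from_quat(cal['orientation']).inv().apply(np.array(P)-cal['eye']); return q[:2]/q[2]*f+[cal['cx'],cal['cy']]
E
python3 - <<'E'
import cv2,numpy as np
t=cv2.imread('pics/top0.png');s=cv2.imread('pics/side0.png')
a=cv2.resize(t[220:285,440:490],None,fx=9,fy=9,interpolation=cv2.INTER_CUBIC)
b=cv2.resize(s[325:415,390:480],None,fx=6.5,fy=6.5,interpolation=cv2.INTER_CUBIC)
H=585
o=np.zeros((H,800,3),np.uint8);a=cv2.resize(a,(400,520));b=cv2.resize(b,(400,400))
o[:520,:400]=a;o[:400,400:]=b
cv2.imwrite('pics/z1.png',o)
E
```

```text
(no output)
```

View pics/z1.png

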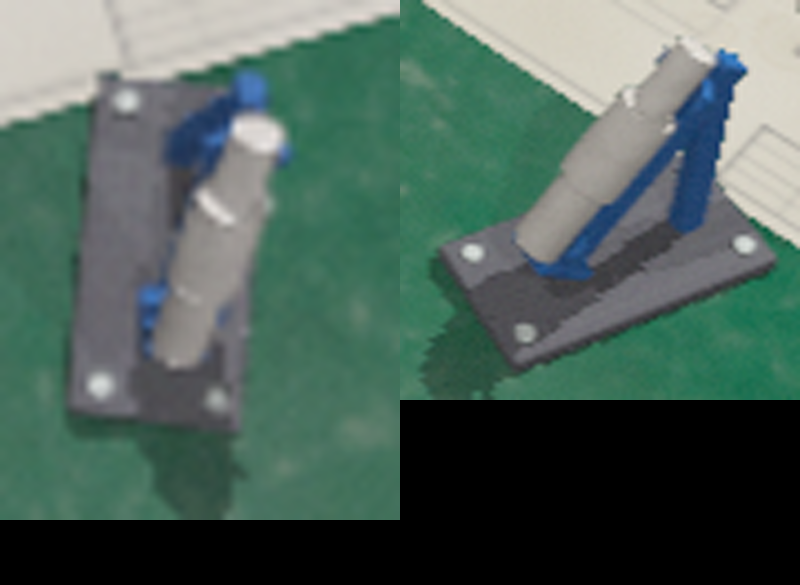

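Run:
```python
from h import *
from rig import arm
np.set_printoptions(precision=4,suppress=True)
T=arm.calibration('top');S=arm.calibration('side')
t=cv2.imread('pics/top0.png');s=cv2.imread('pics/side0.png')
p=np.array([258,134])/8+[440,220]-.5; q=np.array([293,50])/4.444+[390,325]-.5
print('thin end',tri(T,p,S,q), onz(T,*p,.118))
f=np.array([180,350])/8+[440,220]-.5; g=np.array([140,248])/4.444+[390,325]-.5
print('thick end',tri(T,f,S,g))
for c in ([72,408],[237,430],[100,75]):
    print('corner',onz(T,*(np.array(c)/8+[440,220]-.5),.008))
# plate ring: colour mask
for n,im,c,b in(('top',t,T,(200,250,210,265)),('side',s,S,(255,305,170,205))):
    x0,x1,y0,y1=b; r=im[y0:y1,x0:x1].astype(int)
    m=((r[:,:,2]-r[:,:,0])>12)&(r[:,:,2]>=r[:,:,1]-3)
    v,u=np.nonzero(m); print(n,len(u))
    pts=np.c_[u+x0,v+y0].astype(np.float32)
    e=cv2.fitEllipse(pts); print(e, onz(c,*e[0],.014))
    g=(r[:,:,1]-r[:,:,2]<12)&(r.max(2)<130); v,u=np.nonzero(g)
    print('dark mean',u.mean()+x0,v.mean()+y0,len(u),onz(c,u.mean()+x0,v.mean()+y0,.012))
cv2.imwrite('pics/z2.png',np.hstack([cv2.resize(t[210:265,200:250],(400,440)),cv2.resize(s[165:210,255:305],(400,440))]))
```

```text
thin end (array([ 0.5682, -0.3796,  0.1173]), np.float64(0.0002514739614541874)) [ 0.5682 -0.3794  0.118 ]
thick end (array([ 0.5103, -0.3732,  0.0311]), np.float64(0.0038479246253916894))
corner [ 0.4918 -0.3397  0.008 ]
corner [ 0.4832 -0.3959  0.008 ]
corner [ 0.6081 -0.3555  0.008 ]
top 104
((223.3919677734375, 235.98423767089844), (18.303197860717773, 19.040590286254883), 40.865753173828125) [0.5991 0.2827 0.014 ]
dark mean 224.8490967056323 236.91604675876727 941 [0.5967 0.279  0.012 ]
side 87
((286.07476806640625, 190.986572265625), (30.433277130126953, 34.57966232299805), 46.97244644165039) [0.601  0.2589 0.014 ]
dark mean 281.6461336828309 189.8505897771953 763 [0.5953 0.2717 0.012 ]
```

View pics/z2.png

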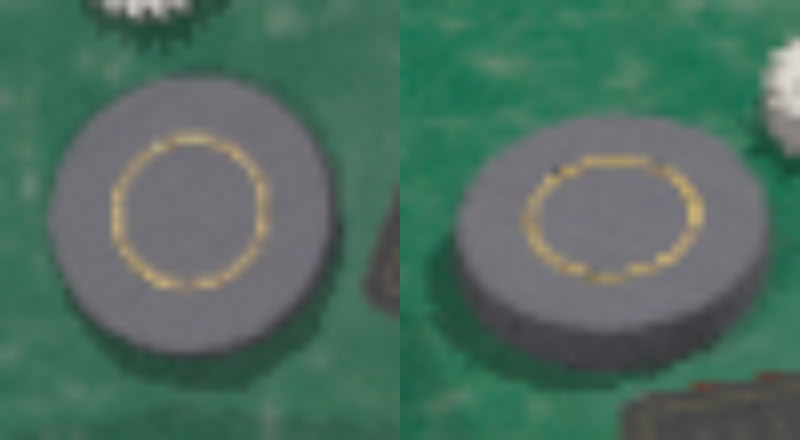

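```bash
cat >> h.py <<'E'
def sh(s,P,yawx=None):
    """shift (cm) in tool axes from state s to P; yaw (rad about tool z) to bring tool x to world angle yawx(deg)"""
    r=R.from_quat(s['tcp_rot']); d=r.inv().apply(np.array(P)-s['position'])*100
    y=0
    if yawx is not None:
        x=r.apply([1,0,0]); a=np.degrees(np.arctan2(x[1],x[0])); y=-np.radians((yawx-a+180)%360-180)
    return np.round(d,2),round(y,3)
E
python3 - <<'E'
from h import *
from rig import arm
s=arm.observe()
for P in ([.43,.37,.2],[.55,0,.2],[.53,-.2,.22],[.5385,-.375,.2]): print(P,sh(s,P,172))
S=arm.calibration('side');print(onz(S,281.0-.5,186.8-.5,.014))
E
```

```text
[0.43, 0.37, 0.2] (array([-31.3 , -15.16,   0.13]), np.float64(-0.136))
[0.55, 0, 0.2] (array([-52.92, -47.5 ,   0.16]), np.float64(-0.136))
[0.53, -0.2, 0.22] (array([-56.44, -67.29,  -1.82]), np.float64(-0.136))
[0.5385, -0.375, 0.2] (array([-62.02, -83.89,   0.19]), np.float64(-0.136))
[0.59906711 0.28434144 0.014     ]
```

```bash
python3 -m jog '[[-31,-15,-1,-0.04],[-31,-15,-1,-0.06],[-31,-15,-1,-0.08],[-31,-15,-1,-0.1],[-31,-15,-1,-0.12],[-31,-15,-1,-0.136],[-31,-15,-1,-0.136],[-53,-47,-2,-0.136],[-53,-47,-2,-0.136],[-53,-47,-2,-0.136],[-53,-47,-2,-0.136],[-53,-47,-2,-0.136],[-53,-47,-2,-0.136],[-53,-47,-2,-0.136],[-53,-47,-2,-0.136],[-62,-84,-2,-0.136],[-62,-84,-2,-0.136],[-62,-84,-2,-0.136],[-62,-84,-2,-0.136],[-62,-84,-2,-0.136]]' 1 30
python3 -m jog '[[0,0,0,0]]'
python3 - <<'E'
from h import *
from rig import arm
s=arm.observe(); print(s['position'],s['joint_positions'])
for P in ([.5385,-.375,.22],): print(P,sh(s,P,172))
E
```

```text
time: 2.15
position: [0.5424, -0.247, 0.2216]
tcp_rot: [0.07, 0.998, 0.0, -0.0]
ft_force: [0.4, 0.1, -0.5]
opening: 0.0856
time: 2.25
position: [0.5408, -0.2524, 0.2214]
tcp_rot: [0.074, 0.997, -0.002, -0.0]
ft_force: [0.1, 0.3, -0.6]
opening: 0.0855
[ 0.54078724 -0.25243958  0.22140074] [ 0.20316298  0.46236405  0.18866602  1.6639925  -0.09448106  1.02412679
  1.84433128]
[0.5385, -0.375, 0.22] (array([ -1.58, -12.16,   0.18]), np.float64(-0.008))
```

```bash
python3 -m jog '[[-1,-5,0.2,0],[-1.6,-10,0.2,0],[-1.6,-12.2,0.2,-0.008],[-1.6,-12.2,0.2,-0.008],[-1.6,-12.2,0.2,-0.008]]'
python3 - <<'E'
from h import *
from rig import arm
c=arm.calibration('wrist');cv2.imwrite('pics/w1.png',arm.grab_frame('wrist')[:,:,::-1])
import pickle;pickle.dump(c,open('w1.pkl','wb'))
s=arm.observe(); print(s['position'],s['tcp_rot'],s['joint_positions'],c['eye'])
E
```

```text
time: 2.75
position: [0.5415, -0.368, 0.2191]
tcp_rot: [0.066, 0.998, 0.0, -0.0]
ft_force: [-0.4, 1.3, -0.4]
opening: 0.0853
[ 0.54191831 -0.36713343  0.21930957] [ 6.56290591e-02  9.97844003e-01  3.89122602e-04 -1.47650266e-04] [ 0.3794392   0.56236393  0.19688446  1.50329978 -0.118645    1.08822238
  2.04138514] [ 0.47003347 -0.35846328  0.39035262]
```

View pics/w1.png

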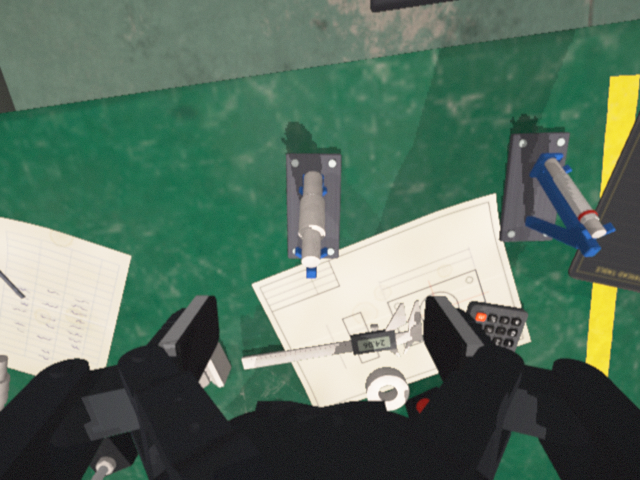

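Run:
```python
from h import *
w=cv2.imread('pics/w1.png')
cv2.imwrite('pics/z3.png',cv2.resize(w[145:285,270:360],None,fx=4.2,fy=4.2,interpolation=cv2.INTER_CUBIC))
```

```text
(no output)
```

View pics/z3.png

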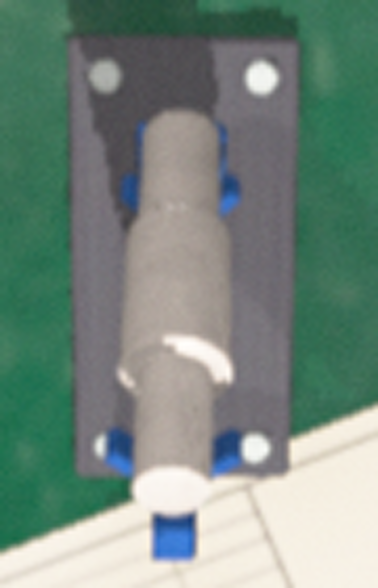

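Run:
```python
from h import *
import pickle
from rig import arm
np.set_printoptions(precision=4,suppress=True)
c=pickle.load(open('w1.pkl','rb'));T=arm.calibration('top');S=arm.calibration('side')
k=lambda u,v:np.array([u,v])/4.2+[270,145]-.4
C=[onz(c,*k(*p),.008) for p in((68,37),(300,40),(78,474),(287,474))]
for x in C: print(x)
print('axis az',[np.degrees(np.arctan2(*(C[i+2]-C[i])[1::-1])) for i in(0,1)],'ctr',np.mean(C,0))
p=k(173,491)
tp=np.array([258,134])/8+[440,220]-.5; q=np.array([293,50])/4.444+[390,325]-.5
e=onz(c,*p,.118);print('thin end z118',e,tri(c,p,T,tp),tri(c,p,S,q))
az=np.radians(-7.5)
print('mid', e-np.r_[.0301*np.cos(az),.0301*np.sin(az),.043])
# mid section silhouette mid at row 285: 
print('axis pt ~z.075', onz(c,*k(179,285),.075), 'foot end',onz(c,*k(181,160),.045))
```

```text
[ 0.4843 -0.3976  0.008 ]
[ 0.4929 -0.3391  0.008 ]
[ 0.6012 -0.4138  0.008 ]
[ 0.6089 -0.3563  0.008 ]
axis az [np.float64(-7.886016935059751), np.float64(-8.423141337288234)] ctr [ 0.5468 -0.3767  0.008 ]
thin end z118 [ 0.5695 -0.3797  0.118 ] (array([ 0.5682, -0.3792,  0.1205]), np.float64(0.0010670845621333451)) (array([ 0.5692, -0.3795,  0.1169]), np.float64(0.0015195744935039503))
mid [ 0.5397 -0.3758  0.075 ]
axis pt ~z.075 [ 0.5376 -0.375   0.075 ] foot end [ 0.5143 -0.3719  0.045 ]
```

Run:
```python
from h import *
from rig import arm
s=arm.observe(); print(s['position'],sh(s,[.5427,-.3762,.14],172),sh(s,[.5427,-.3762,.058],172))
```

```text
[ 0.54191831 -0.36713343  0.21930957] (array([-0.2 , -0.89,  7.93]), np.float64(0.008)) (array([-0.2 , -0.9 , 16.13]), np.float64(0.008))
```

```bash
python3 -m jog '[[0,0,0,0],[0,0,0,0],[0,0,0,0]]'
python3 - <<'E'
from h import *
from rig import arm
s=arm.observe(); print(s['position'],sh(s,[.5427,-.3762,.14],172),sh(s,[.5427,-.3762,.058],172))
E
```

```text
time: 3.1
position: [0.542, -0.3674, 0.2198]
tcp_rot: [0.065, 0.998, 0.0, 0.0]
ft_force: [0.9, 0.0, 0.1]
opening: 0.0854
[ 0.54201912 -0.36740945  0.21978577] (array([-0.18, -0.86,  7.98]), np.float64(0.009)) (array([-0.18, -0.86, 16.18]), np.float64(0.009))
```

```bash
python3 -m jog '[[-0.18,-0.86,0,0.009],[-0.18,-0.86,4,0.009],[-0.18,-0.86,8,0.009],[-0.18,-0.86,10,0.009],[-0.18,-0.86,10,0.009],[-0.18,-0.86,10,0.009]]'
python3 - <<'E'
from h import *
from rig import arm
s=arm.observe(); print(s['position'],sh(s,[.5427,-.3762,.058],172))
cv2.imwrite('pics/w2.png',arm.grab_frame('wrist')[:,:,::-1])
E
```

```text
time: 3.7
position: [0.5426, -0.3775, 0.1203]
tcp_rot: [0.071, 0.998, -0.0, 0.0]
ft_force: [0.3, 0.4, 0.6]
opening: 0.085
[ 0.54258272 -0.37752548  0.12034052] (array([0.01, 0.14, 6.23]), np.float64(-0.002))
```

View pics/w2.png

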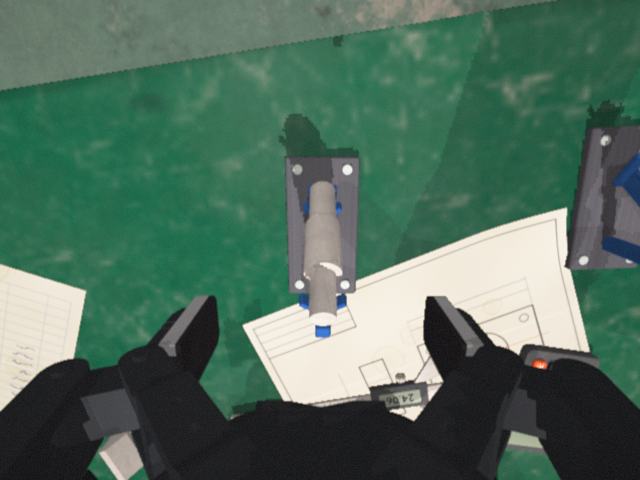

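The shaft lies centred between the fingers at column 322, so I'll go down.

```bash
python3 -m jog '[[0,0.1,2,0],[0,0.1,4,0],[0,0.1,5.5,0],[0,0.1,6.2,0],[0,0.1,6.2,0],[0,0.1,6.2,0]]'
python3 - <<'E'
from h import *
from rig import arm
s=arm.observe(); print(s['position'],sh(s,[.5427,-.3762,.058],172))
cv2.imwrite('pics/w3.png',arm.grab_frame('wrist')[:,:,::-1])
E
```

```text
time: 4.35
position: [0.5429, -0.3762, 0.0585]
tcp_rot: [0.07, 0.998, -0.0, 0.0]
ft_force: [0.6, -0.1, 0.5]
opening: 0.0854
[ 0.54292441 -0.37623604  0.05853287] (array([0.02, 0.  , 0.05]), np.float64(-0.001))
```

View pics/w3.png

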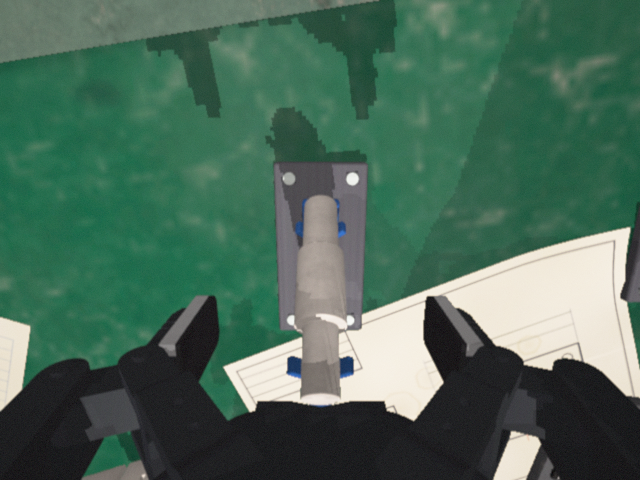

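Run:
```python
from h import *
from rig import arm
c=arm.calibration('wrist')
for z in(.09,.1,.11):print(z,onz(c,292,356,z),onz(c,292,376,z),onz(c,350,356,z))
for x in(-.011,.011):
  for z in (.06,.1): print(x,z,proj(c,[.5429+x*.99+.043*.14,-.3762-x*.14+.043*.99,z]),proj(c,[.5429+x*.99-.043*.14,-.3762-x*.14-.043*.99,z]))
```

```text
0.09 [ 0.56768629 -0.393088    0.09      ] [ 0.578568  -0.3948951  0.09     ] [ 0.57148428 -0.36632931  0.09      ]
0.1 [ 0.56078907 -0.39114253  0.1       ] [ 0.57089194 -0.3928203   0.1       ] [ 0.56431522 -0.36629906  0.1       ]
0.11 [ 0.55389185 -0.38919707  0.11      ] [ 0.56321587 -0.39074549  0.11      ] [ 0.55714616 -0.3662688   0.11      ]
-0.011 0.06 [403.48258252 257.38991737] [237.36016154 257.48834636]
-0.011 0.1 [425.88256402 290.79789353] [214.83808024 290.91199121]
0.011 0.06 [400.72755865 296.08734502] [240.18402823 296.17282546]
0.011 0.1 [421.46669548 338.10611329] [219.34525843 338.20054567]
```

```bash
python3 -m jog '[[0,0,0,0],[0,0,0,0],[0,0,0,0],[0,0,0,0],[0,0,0,0],[0,0,0,0],[0,0,0,0],[0,0,0,0],[0,0,0,0],[0,0,0,0]]' 0 20
python3 - <<'E'
from h import *
from rig import arm
cv2.imwrite('pics/w4.png',arm.grab_frame('wrist')[:,:,::-1])
E
```

```text
time: 5.4
position: [0.5425, -0.3762, 0.0578]
tcp_rot: [0.07, 0.998, -0.0, 0.0]
ft_force: [0.1, -4.2, 4.7]
opening: 0.0219
```

View pics/w4.png

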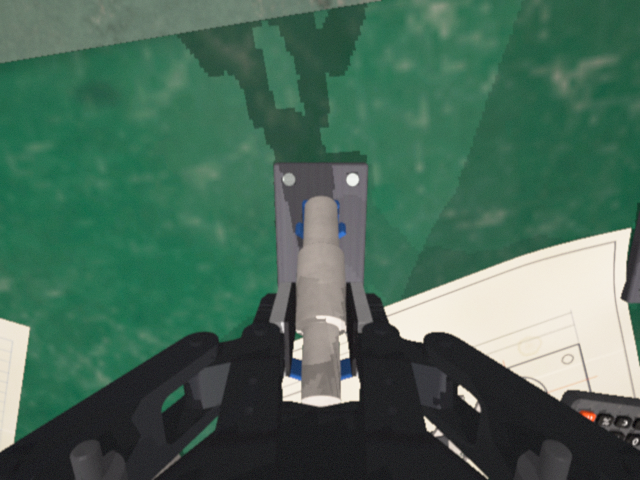

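```bash
python3 -m jog '[[0,0,-0.5,0],[0,0,-1,0],[0,0,-2,0],[0,0,-3,0],[0,0,-5,0],[0,0,-7,0],[0,0,-9,0],[0,0,-11,0],[0,0,-12,0],[0,0,-12,0],[0,0,-12,0]]'
python3 - <<'E'
from h import *
from rig import arm
a=arm.grab_frame('wrist')[:,:,::-1];b=arm.grab_frame('side')[:,:,::-1]
cv2.imwrite('pics/w5.png',np.hstack([cv2.resize(a,(400,300)),cv2.resize(b[260:440,340:580],(400,300))]))
cv2.imwrite('pics/side5.png',b)
E
```

```text
time: 6.55
position: [0.5423, -0.3756, 0.1771]
tcp_rot: [0.07, 0.998, 0.0, -0.0]
ft_force: [-0.9, 0.2, -1.8]
opening: 0.0222
```

View pics/w5.png

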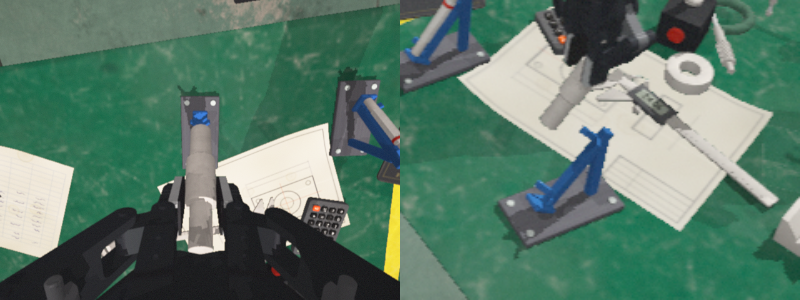

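Run:
```python
from h import *
from rig import arm
s=arm.observe(); print(s['position'],s['joint_positions'])
for P in ([.56,-.2,.23],[.6342,.2785,.2],[.6342,.2785,.1]): print(P,sh(s,P,172))
```

```text
[ 0.54209356 -0.3755013   0.1765614 ] [ 0.3940912   0.61167217  0.19194956  1.53297516 -0.12964217  1.01096412
  2.05118222]
[0.56, -0.2, 0.23] (array([ 0.7 , 17.63, -5.33]), np.float64(-0.001))
[0.6342, 0.2785, 0.2] (array([ 6.000e-02,  6.605e+01, -2.300e+00]), np.float64(-0.001))
[0.6342, 0.2785, 0.1] (array([5.000e-02, 6.604e+01, 7.700e+00]), np.float64(-0.001))
```

```bash
python3 -m jog '[[0,1,-2,0],[0,3,-4,0],[0,6,-6,0],[0,10,-6,0],[0,14,-6,0],[0,18,-6,0],[0,22,-6,0],[0,26,-6,0],[0,30,-6,0],[0,34,-6,0],[0,38,-6,0],[0,42,-6,0],[0,46,-6,0],[0,50,-6,0],[0,54,-6,0],[0,58,-5,0],[0,62,-3,0],[0,64.5,-2,0],[0.05,66,-2,0],[0.05,66,-2,0]]'; python3 -m jog '[[0,0,0,0],[0,0,0,0]]'
python3 - <<'E'
from h import *
from rig import arm
s=arm.observe(); print(s['position'],s['joint_positions'])
print(sh(s,[.6342,.2785,.1],172))
a=arm.grab_frame('wrist')[:,:,::-1];b=arm.grab_frame('side')[:,:,::-1]
cv2.imwrite('pics/w6.png',np.hstack([cv2.resize(a,(400,300)),cv2.resize(b[80:260,200:440],(400,300))]))
E
```

```text
time: 8.65
position: [0.6342, 0.2795, 0.1968]
tcp_rot: [0.069, 0.998, -0.0, -0.001]
ft_force: [-0.7, 0.2, -0.6]
opening: 0.0223
time: 8.85
position: [0.6352, 0.2759, 0.1983]
tcp_rot: [0.071, 0.997, -0.0, 0.0]
ft_force: [0.3, 0.3, -2.6]
opening: 0.0218
[0.63517255 0.27593828 0.19828085] [-0.55271349  0.63879191  0.09493907  1.40847053 -0.06273853  1.0967862
  0.98034139]
(array([0.14, 0.24, 9.83]), np.float64(-0.003))
```

View pics/w6.png

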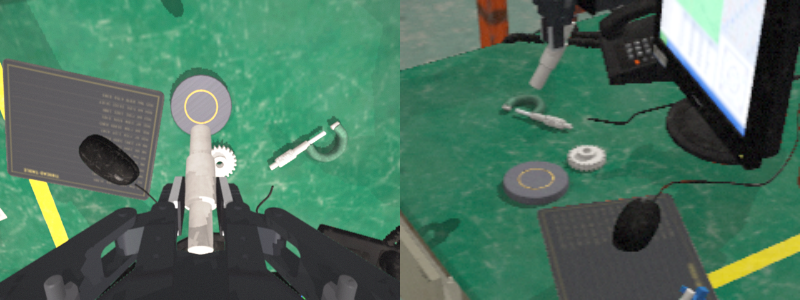

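```bash
python3 -m jog '[[0.1,0.2,2,0],[0.1,0.2,5,0],[0.1,0.2,8,0],[0.1,0.2,11,0],[0.1,0.2,13,0],[0.1,0.2,14.4,0],[0.1,0.2,14.6,0],[0.1,0.2,14.6,0],[0.1,0.2,14.6,0]]'
python3 - <<'E'
from h import *
from rig import arm
s=arm.observe(); print(s['position'])
print(sh(s,[.6342,.2785,.0452],172))
import pickle;c=arm.calibration('wrist');pickle.dump(c,open('w7.pkl','wb'))
a=arm.grab_frame('wrist')[:,:,::-1];b=arm.grab_frame('side')[:,:,::-1]
cv2.imwrite('pics/w7a.png',a);cv2.imwrite('pics/s7a.png',b)
cv2.imwrite('pics/w7.png',np.hstack([a[120:420,120:520],cv2.resize(b[110:215,220:360],(400,300))]))
E
```

```text
time: 9.85
position: [0.6347, 0.28, 0.0529]
tcp_rot: [0.07, 0.998, 0.0, 0.001]
ft_force: [-0.6, -0.0, -2.2]
opening: 0.0222
[0.63470528 0.28000237 0.05294679]
(array([ 0.03, -0.16,  0.77]), np.float64(-0.001))
```

View pics/w7.png

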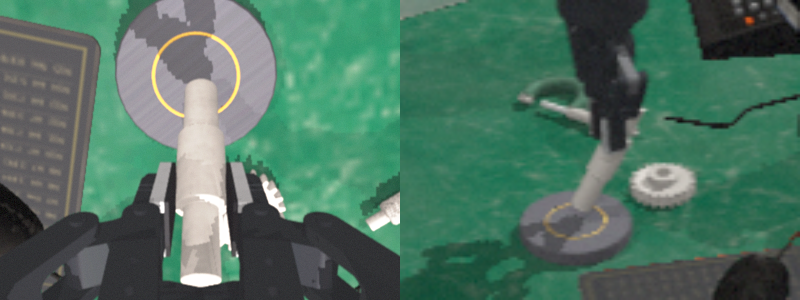

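The foot hangs just above the plate, inside the ring's +x side. I'll lower it to touch.

```bash
python3 -m jog '[[0,-0.15,0.3,0],[0,-0.15,0.5,0],[0,-0.15,0.6,0],[0,-0.15,0.6,0],[0,-0.15,0.6,0]]';python3 -m jog '[[0,0,0.1,0],[0,0,0.1,0],[0,0,0.1,0]]';python3 -m jog '[[0,0,0.1,0],[0,0,0.1,0],[0,0,0.1,0]]'
```

```text
time: 10.45
position: [0.6339, 0.2783, 0.0457]
tcp_rot: [0.07, 0.998, 0.0, 0.0]
ft_force: [1.3, -1.1, -0.1]
opening: 0.0224
time: 10.75
position: [0.6344, 0.2783, 0.0451]
tcp_rot: [0.07, 0.998, 0.0, 0.001]
ft_force: [4.0, -1.0, 5.2]
opening: 0.0222
time: 11.05
position: [0.635, 0.2783, 0.0445]
tcp_rot: [0.071, 0.998, 0.0, 0.001]
ft_force: [4.7, -2.3, 8.3]
opening: 0.0222
```

```bash
python3 -m jog '[[0.24,0,-0.1,0],[0.48,0,-0.2,0],[0.72,0,-0.28,0],[0.97,0,-0.36,0],[0.97,0,-0.36,0]]'
python3 - <<'E'
from h import *
from rig import arm
a=arm.grab_frame('wrist')[:,:,::-1];b=arm.grab_frame('side')[:,:,::-1]
cv2.imwrite('pics/w8.png',np.hstack([a[120:420,120:520],cv2.resize(b[110:215,220:360],(400,300))]))
E
```

```text
time: 11.55
position: [0.6253, 0.28, 0.0485]
tcp_rot: [0.07, 0.998, 0.001, 0.001]
ft_force: [4.9, -1.0, 10.8]
opening: 0.022
```

View pics/w8.png

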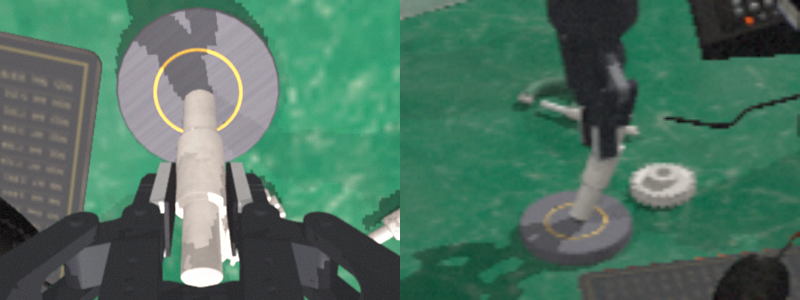

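The shaft is turning in the grip: it looks steeper in the side view, and the foot stays inside the ring. I'll carry on along the arc.

```bash
python3 -m jog '[[0.25,0,-0.07,0],[0.51,0,-0.12,0],[0.77,0,-0.17,0],[1.03,0,-0.2,0],[1.03,0,-0.2,0]]'
python3 - <<'E'
from h import *
from rig import arm
a=arm.grab_frame('wrist')[:,:,::-1];b=arm.grab_frame('side')[:,:,::-1]
cv2.imwrite('pics/w9.png',np.hstack([a[120:420,120:520],cv2.resize(b[110:215,220:360],(400,300))]))
E
```

```text
time: 12.15
position: [0.6151, 0.2818, 0.0507]
tcp_rot: [0.07, 0.998, 0.001, 0.001]
ft_force: [2.9, -0.9, 12.5]
opening: 0.0219
```

View pics/w9.png

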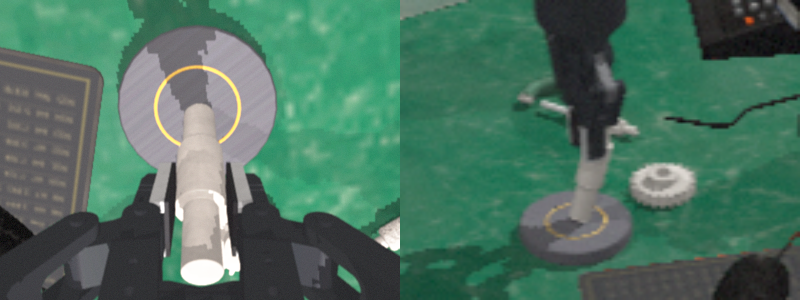

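```bash
python3 -m jog '[[0.26,0,-0.05,0],[0.52,0,-0.06,0],[0.78,0,-0.06,0],[1.04,0,-0.04,0],[1.3,0,0,0],[1.56,0,0.04,0],[1.56,0,0.04,0],[1.56,0,0.04,0]]'
python3 - <<'E'
from h import *
from rig import arm
s=arm.observe(); print(s['position'],s['ft_torque'])
a=arm.grab_frame('wrist')[:,:,::-1];b=arm.grab_frame('side')[:,:,::-1];cv2.imwrite('pics/s10.png',b)
cv2.imwrite('pics/w10.png',np.hstack([a[120:420,120:520],cv2.resize(b[110:215,220:360],(400,300))]))
E
```

```text
time: 13.05
position: [0.5999, 0.2844, 0.0509]
tcp_rot: [0.07, 0.998, 0.001, 0.002]
ft_force: [0.6, -0.5, 22.6]
opening: 0.0222
[0.59992665 0.28438773 0.0508699 ] [-0.02984786 -0.34284844 -0.03613194]
```

View pics/w10.png

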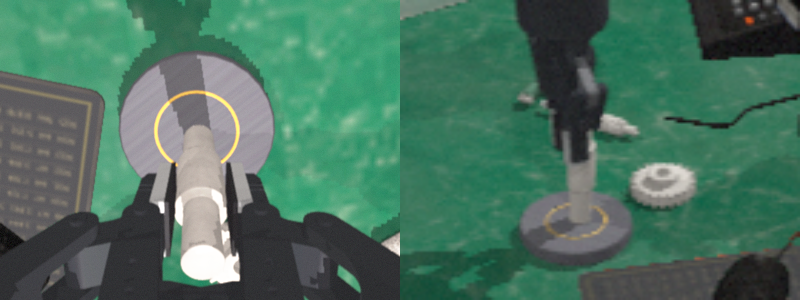

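Run:
```python
from h import *
from rig import arm
c=arm.calibration('wrist');S=arm.calibration('side')
for dx in(0,):
  for t in (0,5,10):
    a=np.radians(t);ax=np.array([np.sin(a)*.99,-np.sin(a)*.14,np.cos(a)])
    G=np.array([.599,.2836,.073])
    print(t,'wrist top',proj(c,G+.046*ax)-[120,120],'foot',proj(c,G-.059*ax)-[120,120],'sh74',proj(c,G+.015*ax)-[120,120],'| side',(proj(S,G-.059*ax)-[220,110])*400/140+[400,0],(proj(S,G-.024*ax)-[220,110])*400/140+[400,0])
b=cv2.imread('pics/s10.png');cv2.imwrite('pics/z10.png',cv2.resize(b[145:205,255:305],None,fx=9,fy=9,interpolation=cv2.INTER_CUBIC))
```

```text
0 wrist top [198.16949858 232.33146922] foot [198.77473626 131.96964579] sh74 [198.43332977 188.58240842] | side [573.19367488 218.42848439] [571.23294983 185.24243525]
5 wrist top [198.20046945 242.02929235] foot [198.75748099 124.32262972] sh74 [198.44072036 191.25990897] | side [567.73261874 219.57223148] [568.97710482 185.698422  ]
10 wrist top [198.23400725 250.79118094] foot [198.73859413 116.82201962] sh74 [198.4487747  193.76984976] | side [562.2732872  220.29019246] [566.72546553 185.97535172]
```

View pics/z10.png

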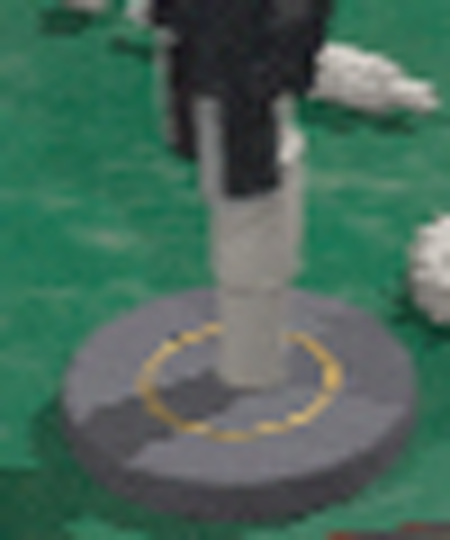

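```bash
cat > st.py <<'E'
from h import *
from rig import arm
import sys
np.set_printoptions(precision=4,suppress=True)
s=arm.observe(); print(s['position'],s['ft_force'],s['ft_torque'])
if len(sys.argv)>1:
    n=sys.argv[1]
    a=arm.grab_frame('wrist')[:,:,::-1];b=arm.grab_frame('side')[:,:,::-1]
    cv2.imwrite(f'pics/{n}.png',np.hstack([a[120:480,120:520],cv2.resize(b[145:200,258:308],(327,360),interpolation=cv2.INTER_CUBIC)]))
E
python3 -m jog '[[0.15,0,0.0,0],[0.3,0,0,0],[0.3,0,0,0]]';python3 st.py;python3 -m jog '[[0.15,0,0.0,0],[0.3,0,0,0],[0.3,0,0,0]]';python3 st.py w11
```

```text
time: 13.45
position: [0.5966, 0.2849, 0.0507]
tcp_rot: [0.07, 0.998, 0.001, 0.001]
ft_force: [0.2, 0.2, 21.5]
opening: 0.022
[0.5966 0.2849 0.0507] [ 0.2248  0.2362 21.4821] [-0.0409 -0.2396 -0.0463]
time: 13.75
position: [0.5935, 0.2852, 0.0504]
tcp_rot: [0.07, 0.998, 0.001, 0.001]
ft_force: [0.3, 0.9, 18.6]
opening: 0.022
[0.5935 0.2852 0.0504] [ 0.3185  0.8653 18.6498] [ 0.0444 -0.2974 -0.0114]
```

View pics/w11.png

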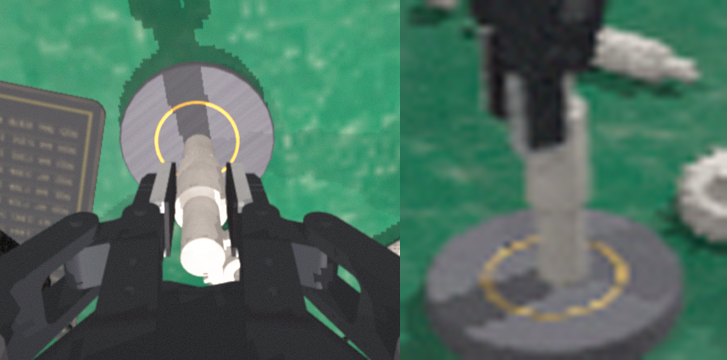

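Run:
```python
from h import *
from rig import arm
c=arm.calibration('wrist');S=arm.calibration('side')
np.set_printoptions(precision=4,suppress=True)
print('foot -x edge',onz(c,319,256,.014),'thin end c',onz(c,325,376,.119), 'ring c',onz(c,317.5,252,.014), 'ring top/bot',onz(c,317,222,.014))
k=lambda u,v:np.array([(u-400)/6.54+258-.4,v/6.545+145-.4])
print('side foot front',onz(S,*k(562,283),.014),'ring',onz(S,*k(556,277),.014))
a=cv2.imread('pics/w11.png')[120:300,100:290];cv2.imwrite('pics/z11.png',cv2.resize(a,None,fx=3.3,fy=3.3,interpolation=cv2.INTER_CUBIC))
```

```text
foot -x edge [0.5951 0.2842 0.014 ] thin end c [0.6022 0.2855 0.119 ] ring c [0.5924 0.2836 0.014 ] ring top/bot [0.5731 0.2861 0.014 ]
side foot front [0.5998 0.2759 0.014 ] ring [0.5998 0.2806 0.014 ]
```

View pics/z11.png

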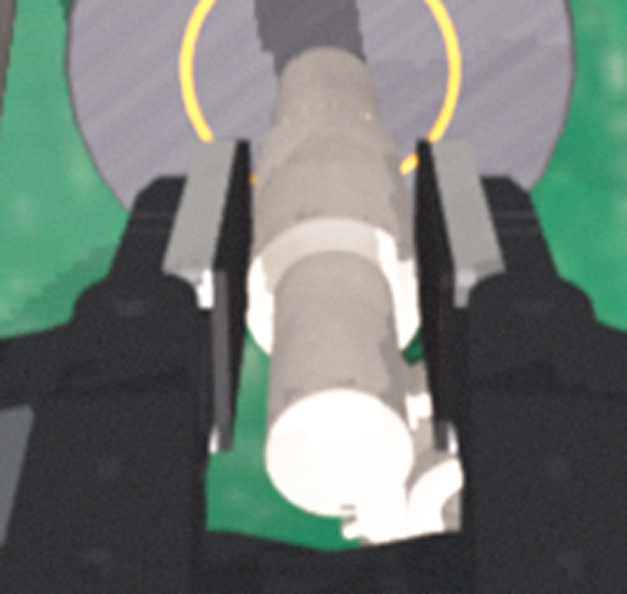

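```bash
python3 -m jog '[[0,0,0,0],[0,0,0,0]]';python3 st.py; python3 -m jog '[[-0.1,0,0,0],[-0.1,0,0,0]]';python3 st.py;python3 -m jog '[[0,0,0,0]]';python3 st.py;python3 -m jog '[[0.2,0,0,0],[0.2,0,0,0]]';python3 st.py;python3 -m jog '[[0,0,0,0]]';python3 st.py
```

```text
time: 14.05
position: [0.5937, 0.2852, 0.0505]
tcp_rot: [0.07, 0.998, 0.001, 0.001]
ft_force: [-0.3, -0.4, 18.8]
opening: 0.0224
[0.5937 0.2852 0.0505] [-0.3041 -0.4229 18.779 ] [ 0.0643 -0.2567  0.0851]
time: 14.25
position: [0.5947, 0.285, 0.0504]
tcp_rot: [0.07, 0.998, 0.001, 0.001]
ft_force: [-0.4, 0.2, 19.8]
opening: 0.0221
[0.5947 0.285  0.0504] [-0.4343  0.1688 19.8258] [ 0.09   -0.1577 -0.0069]
time: 14.35
position: [0.5946, 0.285, 0.0505]
tcp_rot: [0.07, 0.998, 0.001, 0.001]
ft_force: [-1.0, -0.0, 19.5]
opening: 0.0219
[0.5946 0.285  0.0505] [-1.0047 -0.0436 19.4619] [ 0.0585 -0.1516 -0.0369]
time: 14.55
position: [0.5925, 0.2853, 0.0504]
tcp_rot: [0.07, 0.998, 0.001, 0.001]
ft_force: [0.3, 0.3, 17.2]
opening: 0.0219
[0.5925 0.2853 0.0504] [ 0.3448  0.2888 17.176 ] [ 0.0364 -0.3676  0.0083]
time: 14.65
position: [0.5926, 0.2853, 0.0504]
tcp_rot: [0.07, 0.998, 0.001, 0.001]
ft_force: [1.4, -0.3, 19.1]
opening: 0.0219
[0.5926 0.2853 0.0504] [ 1.3864 -0.2533 19.0934] [ 0.0508 -0.4135  0.0541]
```

```bash
python3 -m jog '[[-0.1,0,0,0],[-0.1,0,0,0],[-0.1,0,-0.05,0],[-0.1,0,-0.05,0],[-0.1,0,-0.05,0]]'; python3 st.py;  python3 -m jog '[[0,0,-0.05,0],[0,0,-0.05,0],[0,0,-0.05,0]]'; python3 st.py w12
```

```text
time: 15.15
position: [0.5933, 0.285, 0.0505]
tcp_rot: [0.07, 0.998, 0.001, 0.001]
ft_force: [0.2, 0.2, 14.1]
opening: 0.0221
[0.5933 0.285  0.0505] [ 0.201   0.2475 14.1016] [ 0.0913 -0.2463  0.0153]
time: 15.45
position: [0.5929, 0.2849, 0.0505]
tcp_rot: [0.07, 0.998, 0.001, 0.001]
ft_force: [0.9, 0.8, 10.3]
opening: 0.0225
[0.5929 0.2849 0.0505] [ 0.9085  0.7625 10.2857] [ 0.1558 -0.3361 -0.0264]
```

View pics/w12.png

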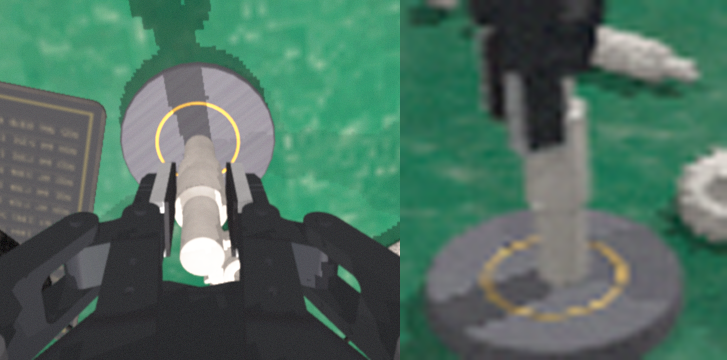

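Both views show the shaft standing upright within about 1°, with its foot inside the ring. Release.

```bash
python3 -m jog '[[0,0,0,0],[0,0,0,0],[0,0,0,0],[0,0,0,0],[0,0,0,0],[0,0,0,0],[0,0,0,0]]' 1; python3 st.py w13
```

```text
time: 16.25
position: [0.5926, 0.2841, 0.0498]
tcp_rot: [0.07, 0.998, -0.0, -0.0]
ft_force: [0.1, 0.5, -0.6]
opening: 0.0853
[0.5926 0.2841 0.0498] [ 0.0858  0.4596 -0.5856] [ 0.0649 -0.0412  0.0008]
```

View pics/w13.png

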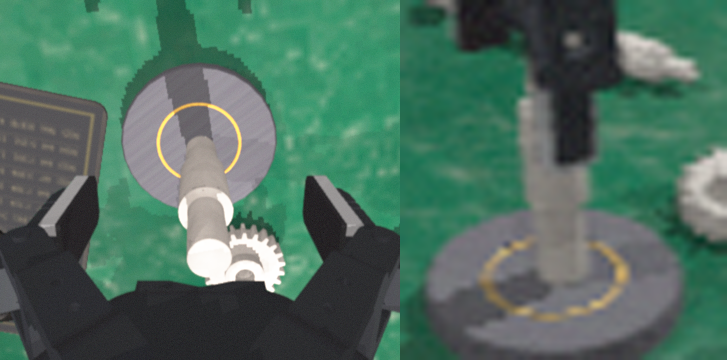

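The shaft stands free between the open fingers. Now I'll lift the hand straight up.

```bash
python3 -m jog '[[0,0,-0.5,0],[0,0,-1.5,0],[0,0,-3,0],[0,0,-5,0],[0,0,-8,0],[0,0,-11,0],[0,0,-14,0],[0,0,-16,0],[0,0,-17,0],[0,0,-17,0]]'; python3 st.py w14; python3 -m jog '[[0,0,0,0],[0,0,0,0],[0,0,0,0],[0,0,0,0],[0,0,0,0],[0,0,0,0],[0,0,0,0],[0,0,0,0],[0,0,0,0],[0,0,0,0],[0,0,0,0],[0,0,0,0],[0,0,0,0],[0,0,0,0],[0,0,0,0],[0,0,0,0],[0,0,0,0],[0,0,0,0],[0,0,0,0],[0,0,0,0]]'; python3 st.py w15
python3 - <<'E'
from h import *
from rig import arm
a=cv2.imread('pics/w14.png').astype(int);b=cv2.imread('pics/w15.png').astype(int)
d=abs(a-b).max(2);print('side diff',d[:,400:].max(),(d[:,400:]>30).sum(),'wrist',(d[:,:400]>40).sum())
cv2.imwrite('pics/side15.png',arm.grab_frame('side')[:,:,::-1])
E
```

```text
time: 17.35
position: [0.593, 0.2844, 0.2216]
tcp_rot: [0.07, 0.998, 0.001, 0.001]
ft_force: [-0.5, -0.0, -1.0]
opening: 0.0853
[0.593  0.2844 0.2216] [-0.4696 -0.0095 -0.9838] [ 0.0192 -0.0158 -0.0009]
time: 19.45
position: [0.5926, 0.2841, 0.2198]
tcp_rot: [0.07, 0.998, -0.0, 0.0]
ft_force: [0.1, -0.5, -0.6]
opening: 0.0853
[0.5926 0.2841 0.2198] [ 0.1212 -0.548  -0.6287] [-0.0152  0.0016 -0.0128]
side diff 28 0 wrist 2646
```

View pics/w15.png

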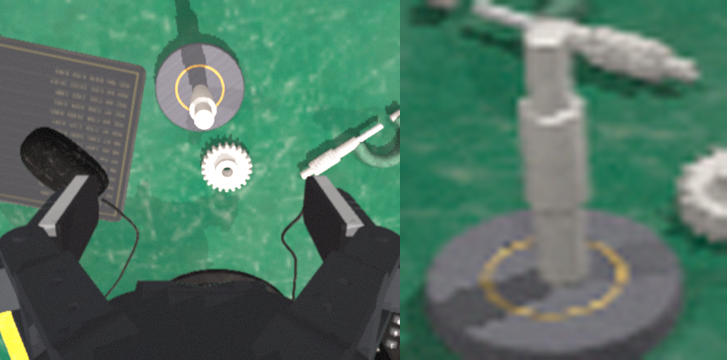

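View pics/side15.png

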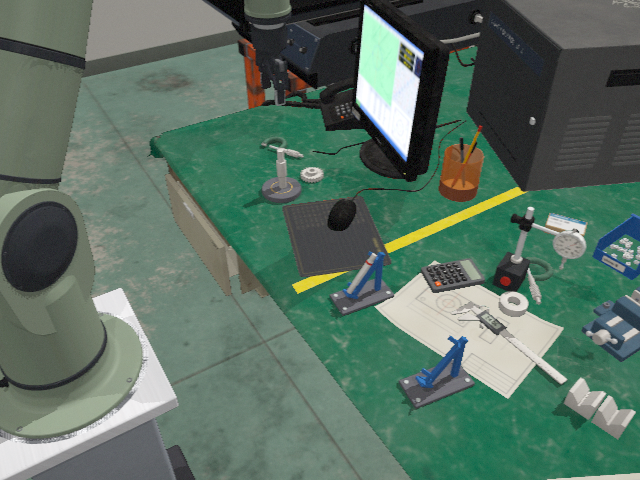

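The shaft stands inside the ring. The side view did not change over 2.1 s, and the plug is still in its rest at about (365,275).

```bash
python3 -m jog '[[0,0,0,0],[0,0,0,0],[0,0,0,0]]'; python3 -c "
from rig import arm
print(arm.close_job())"
```

```text
time: 19.9
position: [0.5925, 0.2842, 0.2198]
tcp_rot: [0.07, 0.998, -0.0, -0.0]
ft_force: [0.1, -0.5, -0.1]
opening: 0.0857
the job is handed in; nothing more can be done
None
```

The shaft is standing upright on its thick end inside the brass ring, and I handed the job in at 19.9 s. I gripped it between the saddles, carried it to the plate and turned it upright about its foot edge in a light 20 N grip. I seated it flat, let go and lifted the hand straight up.

**Last checks:**
- **Standing still:** side pictures taken 2.1 s apart with the hand clear show no change, so no wobble. The wrist pictures did differ, but the arm was still settling by 2 mm and they say nothing about the shaft.
- **Position:** just before release the wrist view put the foot about 5–6 mm from the ring's centre, and it is still well inside the ring.
- **Tilt before release:** the two views disagreed slightly, at about +1.4° and −1.3°. I took that as upright. It barely moved when let go.
- **Forces:** the highest wrist reading I saw was about 23 N. I read it only at the end of each move, so a short peak in between would not show.
- **Plug gauge:** still lying in its own rest.
- **Grip opening:** it read 22 mm on the 24 mm part of the shaft. I did not find out why, but the grip held throughout.

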